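Swing out the folding crank of a ham press and wind it down

ROBOT

A 6-joint arm with a two-finger parallel gripper is mounted at the origin on the work surface. World frame = base frame: x ahead of the robot, y to its left, z up, the work surface at z = 0. Lengths are in m, angles in rad, forces in N, time in s.
With the tool pointing down it reaches from about 0.375 to 0.75 m from the base axis. Payload 9 kg.
Tool frame: the origin (TCP) lies between the finger pads; the fingertips stand 11 mm ahead of it and the grasp point (between the pads) lies 8 mm behind it; z points along the fingers, y is the line along which they close (so a half turn about z gives the same grasp; the last joint's range is limited). The gripper opens to 85 mm and grips with 20 to 120 N. Pads are 22 mm wide; open, the fingers measure 114 mm over their backs; the gripper's body (76 mm by 85 mm) begins 54 mm behind the grasp point. The pads swing forward as they close: fully open they stand 13 mm farther back than shut.
Start: joints at [-1.409, 0.104, 0.097, 1.564, 0, 1.353], TCP at [0.222, -0.557, 0.242] pointing down, gripper open.
Joint ranges: [-2.99, 2.99], [-0.84, 1.86], [-1.1, 1.16], [-1.84, 2.11], [-1.51, 1.56], [-3.14, 3.14]. Speed limits (rad/s): [2.22, 2.22, 2.57, 3.14, 3.14, 3.14].

INTERFACE

Orientations are given as a unit quaternion [x, y, z, w].
In Python, from plant import arm gives the robot as it stands. The module is installed in compiled form; this text tells all that it offers.
- The arm moves only by the shell command python3 -m inch 'ROWS' [OPENING] [FORCE]. ROWS is text: rows parted by semicolons, each of 6 numbers parted by spaces: the shift along the tool's x, y, z in m, then the turn, a rotation vector about the tool's x, y, z in rad. A call has 1 to 12 rows; each row is the pose to reach, as a shift and turn from the pose commanded when the call began, along the tool's axes at that moment; what a row does not reach only later rows make up. A row lasts 1/8 s, in which the tool goes at most 62.5 mm and 10.7 degrees, less where a joint would pass 70% of its speed; a pose out of reach is approached as far as the arm can. A call with a gripper value outside its range is refused whole. OPENING is the opening in per cent of the stroke, from 0 (shut) to 100 (fully open), set as the call begins (- or left out, the last holds). The fingers move at their own pace and stop on an object; FORCE is the grip in N (left out, the last holds). Time passes only in rows, so rows that repeat a pose let the fingers close. It gives the time, the measured TCP pose, the force, the opening and the grip force at its end, in the units of the state.
- arm.observe(): the state, without advancing time (a new reading comes with each control period).
- arm.camera(name): name is "side" or "top" or "wrist"; returns (picture, depth): 400x640x3 uint8, red, green, blue; 400x640 float32, m along the optical axis (not along the pixel's ray), 0 where there is no reading.
- arm.get_calibration(name): a dict with "vertical_fov" (degrees; the focal length in pixels is half the picture's height over the tangent of half this angle, whatever the lens; pixels are square), "cx", "cy" (the principal point, pixels), "D" ([k1, k2, p1, p2, k3] as OpenCV has them; the pictures are not rectified), "cam_to_world" (4x4, takes a point from camera to world coordinates); the wrist camera has in their place "T_tool_cam" (4x4, takes a point from camera to tool coordinates, whose origin is the TCP and whose axes are the flange's). Camera axes: x right, y down, z forward; pixel columns grow to the right and rows downward; lengths in m; the calibration is good to about 2 mm. A picture is of the moment at which its call begins: read the wrist's pose just before it. get_calibration takes no time and is no camera call.
- arm.finish_job(): hands the job in; it is judged then, once.
The state is a dict: "t": time; "joint_pos": joint angles; "qd": joint speeds; "effort": joint torques, N m; "ee_pos": TCP position; "eef_rot": TCP orientation; "wrist_force": force on the tool from outside, world axes, zero at the start; "moment": the same for the moment, N m; "opening": finger opening in m; "finger_force": force on a finger pad.
Only numpy, scipy, OpenCV 4.12 (cv2) and the standard library are available. Lean on these libraries where they do the work, as an engineer would, in place of code of your own. Each camera call takes 0.05 s, during which the arm holds its last target. There are 200 camera calls.

TASK

The ham press on the counter is still open. Take the upright wooden knob of the folding crank on top of its handwheel, swing the crank clockwise (seen from above) right out until it snaps home against its stop, then wind the wheel clockwise a good half turn until it stops, so that the pressing plate comes down on the ham. Leave the crank swung out and let go of it.

Things in the scene. Friction and masses are not known exactly. Their poses are not given: they have to be found in the camera images.
- crank_knob (a point): Centre of the upright dark-wood knob (26 mm wide, 50 mm tall, foot 217 mm above the counter) at the end of the press's folding crank, 60 mm from its pivot; spins freely on its pin. The flat aluminium arm (18 mm wide, 7 mm thick) lies 28 mm below this point. Not the smaller crank (knob 28 mm wide, 26 mm tall) on the wooden spice mill near by.
- wheel_centre (a point): Centre of the top face of the press's level handwheel (dark steel disc, 120 mm wide, 203 mm up, above two steel posts; press fixed), on its upright axis. z up; x turns with the wheel and points to the crank's pivot, a boss 40 mm from the axis. Crank folded: knob at x = -20 mm, y = 0, across the axis from the pivot. Crank swung out: knob at x = +100 mm, y = 0.
- handle (a joint): Swing of the crank about its upright pivot, rad: 0 folded (start), grows clockwise seen from above, 3.14 fully out at its stop; the knob passes the wheel's +y side. It cannot swing the other way. It swings lightly (1 N at the knob) until about 25 degrees before the stop, where about 4 N takes it over a sprung ball catch that then keeps it out.
- wheel (a joint): Turn of the handwheel, rad: 0 at the start, grows clockwise seen from above, stop at 3.32 (190 degrees). A bolt locks it until the crank is within about 15 degrees of fully out; then it turns with about 3 N at the knob and stays where it is left. The pressing plate sinks 22 mm over the whole turn.

How it is judged:
By the outcome, as a careful person would: the job done as asked, in the order asked, and still so for the second after the job is handed in, with the robot touching nothing.
It also fails if it takes over 56 s, if anything falls off the work surface, if the arm or the gripper's body presses on something with over 40 N, if the wrist force passes 120 N, or if a joint passes its speed limit or range.

## Working session

There is one attempt and no reset: what is moved stays moved. The work goes in short steps, Python scripts to look and compute and a shell command to move; the robot and the scene stay as the last step left them, time stands still between calls to the robot, and variables do not carry over. Pictures are saved under pics/ and viewed, at most 10 in all, crops included, and the job is handed in when it is done.

```bash
mkdir -p pics; cat > h.py <<'E'
import numpy as np,cv2
from plant import arm
from scipy.spatial.transform import Rotation as R
def cal(n):
    c=arm.get_calibration(n);f=200/np.tan(np.radians(c["vertical_fov"]/2))
    return c,np.array([[f,0,c["cx"]],[0,f,c["cy"]],[0,0,1]]),np.array(c["D"],float)
def pose(n,s=None):
    c,_,_=cal(n)
    if n!="wrist": return np.array(c["cam_to_world"])
    s=s or arm.observe();T=np.eye(4);T[:3,:3]=R.from_quat(s["eef_rot"]).as_matrix();T[:3,3]=s["ee_pos"]
    return T@np.array(c["T_tool_cam"])
def ray(n,u,v,T=None):
    c,K,D=cal(n);T=pose(n) if T is None else T
    p=cv2.undistortPoints(np.array([[[u,v]]],float),K,D)[0,0]
    return T[:3,3],T[:3,:3]@np.array([p[0],p[1],1])
def atz(n,u,v,z,T=None):
    o,d=ray(n,u,v,T);return o+d*(z-o[2])/d[2]
def px(n,u,v,depth,T=None):
    o,d=ray(n,u,v,T);return o+d*depth[int(v),int(u)]
def tri(rs):
    A=0;b=0
    for o,d in rs:
        d=d/np.linalg.norm(d);P=np.eye(3)-np.outer(d,d);A=A+P;b=b+P@o
    return np.linalg.solve(A,b)
def totool(p,s=None):
    s=s or arm.observe();return R.from_quat(s["eef_rot"]).inv().apply(np.array(p)-s["ee_pos"])
E
python3 - <<'E'
from h import *
s=arm.observe();print(s)
for n in("side","top","wrist"):
    T=pose(n);im,d=arm.camera(n);cv2.imwrite(f"pics/{n}0.png",im[:,:,::-1]);np.savez(f"{n}0.npz",d=d,T=T);print(n,T.round(3))
E
```

```text
{'t': 0.0, 'joint_pos': array([-1.40870808e+00,  1.04706445e-01,  9.64456104e-02,  1.56389170e+00,
        7.02825609e-06,  1.35309185e+00]), 'qd': array([ 0.0008882 , -0.00028081, -0.00077132, -0.00201407, -0.00072005,
       -0.00079051]), 'effort': array([ 3.96157076e-03, -5.56931806e+01,  5.03647900e+01,  1.69507071e-02,
       -2.44027351e-04, -1.55795973e-06]), 'ee_pos': array([ 0.22239158, -0.55691431,  0.24150511]), 'eef_rot': array([ 9.82023578e-01,  1.88757073e-01,  2.23671919e-05, -6.77746219e-04]), 'wrist_force': array([ 0.7251493 , -0.26530649,  1.20549995]), 'moment': array([-0.03790316,  0.01114358,  0.00271748]), 'finger_force': 0.0, 'opening': 0.08546324869715784}
side [[ 0.984 -0.104  0.143  0.471]
 [-0.177 -0.578  0.797 -0.483]
 [ 0.    -0.809 -0.587  0.634]
 [ 0.     0.     0.     1.   ]]
top [[ 0.011 -0.995  0.101  0.519]
 [-1.    -0.012 -0.003  0.048]
 [ 0.005 -0.101 -0.995  0.904]
 [ 0.     0.     0.     1.   ]]
wrist [[ 0.37  -0.88  -0.298  0.299]
 [-0.929 -0.351 -0.117 -0.526]
 [-0.001  0.32  -0.947  0.373]
 [ 0.     0.     0.     1.   ]]
```

View pics/side0.png

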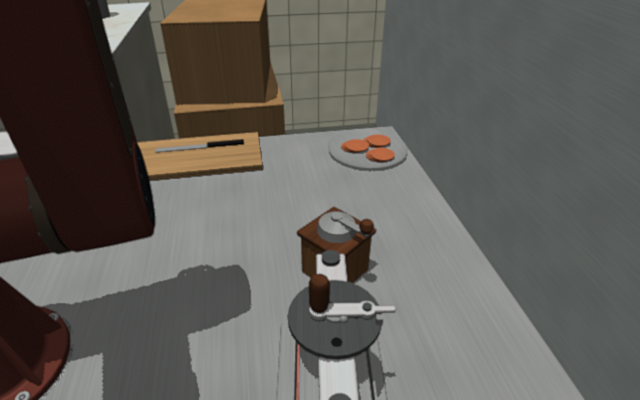

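View pics/top0.png

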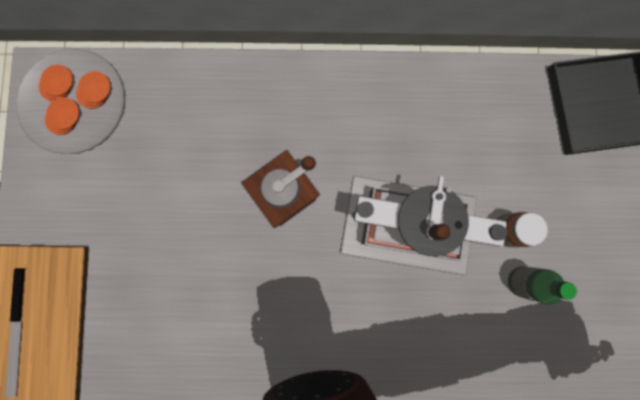

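The side view shows the knob at about (319,293) and the wheel around (335,317). The top view shows the wheel near (433,221), the knob near (441,231) and the pivot boss near (438,196). Next I'll enlarge both.

```bash
python3 - <<'E'
from h import *
a=cv2.imread("pics/side0.png")[255:375,270:430];b=cv2.imread("pics/top0.png")[165:285,360:520]
z=lambda i:cv2.resize(i,(400,300),interpolation=cv2.INTER_CUBIC)
cv2.imwrite("pics/c0.png",np.hstack([z(a),z(b)]))
E
```

```text
(no output)
```

View pics/c0.png

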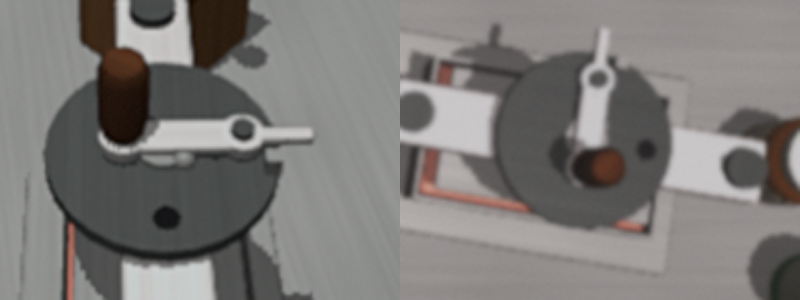

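The knob's top centre is at side (319.2,280.2) and top (442.8,232.2). The boss is at side (366.8,306.2) and top (438.8,196.6). The wheel centre is at side (334.4,317.8) and top (433.6,221).

```bash
python3 - <<'E'
from h import *
pts={"knobtop":((319.2,280.2),(442.8,232.2)),"boss":((366.8,306.2),(438.8,196.6)),"wheel":((334.4,317.8),(433.6,221))}
P={}
for k,(a,b) in pts.items():
    p=P[k]=tri([ray("side",*a),ray("top",*b)])
    ds=np.load("side0.npz")["d"];dt=np.load("top0.npz")["d"]
    print(k,p.round(4),px("side",*a,ds).round(4),px("top",*b,dt).round(4),np.hypot(*p[:2]).round(3))
    z={"knobtop":.267,"boss":.22,"wheel":.203}[k];print("   atz",atz("side",*a,z).round(4),atz("top",*b,z).round(4))
w,b,k=P["wheel"],P["boss"],P["knobtop"]
print(np.linalg.norm((b-w)[:2]),np.linalg.norm((b-k)[:2]),np.degrees(np.arctan2(*(b-k)[1::-1])),np.degrees(np.arctan2(*(b-w)[1::-1])))
E
```

```text
knobtop [ 0.5342 -0.1419  0.2652] [ 0.5346 -0.1437  0.267 ] [ 0.5335 -0.1408  0.2686] 0.553
   atz [ 0.5346 -0.1437  0.267 ] [ 0.5335 -0.1413  0.267 ]
boss [ 0.5936 -0.1508  0.2165] [ 0.5932 -0.1522  0.2183] [ 0.5931 -0.1498  0.2198] 0.612
   atz [ 0.5927 -0.1536  0.22  ] [ 0.5931 -0.1497  0.22  ]
wheel [ 0.5538 -0.1466  0.1977] [ 0.5523 -0.153   0.206 ] [ 0.553  -0.1421  0.2143] 0.573
   atz [ 0.5528 -0.1507  0.203 ] [ 0.5536 -0.1452  0.203 ]
0.03998294250671553 0.06003144238580932 -8.474756957369378 -5.9627567502317405
```

```bash
python3 - <<'E'
from h import *
c,K,D=cal("top");T=pose("top");d=np.load("top0.npz")["d"]
uv=np.stack(np.meshgrid(np.arange(640.),np.arange(400.)),-1).reshape(-1,1,2)
p=cv2.undistortPoints(uv,K,D)[:,0];X=np.c_[p,np.ones(len(p))]*d.reshape(-1,1)@T[:3,:3].T+T[:3,3]
X=X[(d.reshape(-1)>0)]
# max height per 2cm cell
m=(X[:,0]>.36)&(X[:,0]<.78)&(X[:,1]>-.36)&(X[:,1]<.06);X=X[m]
H=np.zeros((21,21))
np.maximum.at(H,(np.clip(((X[:,0]-.36)/.02).astype(int),0,20),np.clip(((X[:,1]+.36)/.02).astype(int),0,20)),X[:,2])
print("cols y",(-.35+.02*np.arange(21)).round(2))
for i in range(20,-1,-1):print("%.2f"%(.37+.02*i),*(f"{int(1000*h):4d}" for h in H[i]))
print(totool([.534,-.142,.235]))
E
```

```text
cols y [-0.35 -0.33 -0.31 -0.29 -0.27 -0.25 -0.23 -0.21 -0.19 -0.17 -0.15 -0.13
 -0.11 -0.09 -0.07 -0.05 -0.03 -0.01  0.01  0.03  0.05]
0.77    4    3    3    3    3    2    3    3    4    3    3    3    3    3    4    4    5    3    3    2    3
0.75    3    2    4    2    4    4    4    3    4    5    4    3    3    3    3    2    2    4    3    3    4
0.73    3    4    3    4    3    3    3    4    3    2    3    3    4    2    3    2    3    3    3    3    2
0.71    2    3    3    4    4    3    3    5    4    3    2    3    3    4    3    3    2    3    4    3    3
0.69    3    3    5    3    4    4    4    2    3    3    3    4    2    4    3    3    2    4    4    4    2
0.67    4    3    3    4    3    3    3    3    4    4    4    4    3    3    3    3    3    3    3    3  169
0.65    4    3    2    3    3    3    3    2    4    5    4   13   14   15   16   14   15    4    3    3  170
0.63    3    3    3    4    3   11    2    0    1   13  216   14   15   86   88   15   15    4    3    3  114
0.61    5    4    3   16   15   14    0    0    0  216  217  206  205  111  110   89
[... 683 characters left out ...]
 2
0.47    3    4    3    3   14   15   17   17   15   15   16   14   14   14   13    3    3    3    2    4    3
0.45  113    4    3    4   14   14   13   12    4    3    3    3    3    3    4    3    3    4    2    2    4
0.43  113    3    4    3    3    4    3    4    3    3    4    4    4    3    5    3    4    3    3    4    3
0.41   96    3    3    3    4    4    4    4    4    3    5    3    4    4    4    4    4    4    4    3    4
0.39    3    5    3    3    3    3    4    3    3    4    3    3    4    4    4    3    5    4    4    3    4
0.37    4    4    4    4    3    4    4    4    4    3    3    3    3    3    3    3    4    5    3    5    4
[ 0.44324182 -0.26988674  0.0070577 ]
```

```bash
python3 -m inch '0 0 -0.05 0 0 0; 0.04 -0.024 -0.069 0 0 -0.15; 0.09 -0.055 -0.069 0 0 -0.32; 0.14 -0.085 -0.069 0 0 -0.48; 0.19 -0.115 -0.069 0 0 -0.64; 0.24 -0.146 -0.069 0 0 -0.8; 0.29 -0.177 -0.069 0 0 -0.96; 0.34 -0.207 -0.069 0 0 -1.1; 0.39 -0.238 -0.069 0 0 -1.19; 0.443 -0.27 -0.069 0 0 -1.191; 0.443 -0.27 -0.069 0 0 -1.191; 0.443 -0.27 -0.069 0 0 -1.191' 100 50
python3 - <<'E'
from h import *
s=arm.observe();T=pose("wrist",s);im,d=arm.camera("wrist");cv2.imwrite("pics/w1.png",im[:,:,::-1]);np.savez("w1.npz",d=d,T=T)
print(s["joint_pos"].round(3),T.round(3),totool([.534,-.142,.237]).round(4))
E
```

```text
t: 1.65
ee_pos: [0.5337, -0.1422, 0.311]
eef_rot: [0.707, 0.707, -0.0, -0.0]
wrist_force: [-0.9, -1.3, 0.3]
opening: 0.0854
finger_force: 0.0
[-0.497 -0.013  0.102  1.687 -0.     1.073] [[ 1.     0.    -0.001  0.534]
 [ 0.    -0.947 -0.32  -0.059]
 [-0.001  0.32  -0.947  0.442]
 [ 0.     0.     0.     1.   ]] [0.0009 0.0006 0.0741]
```

View pics/w1.png

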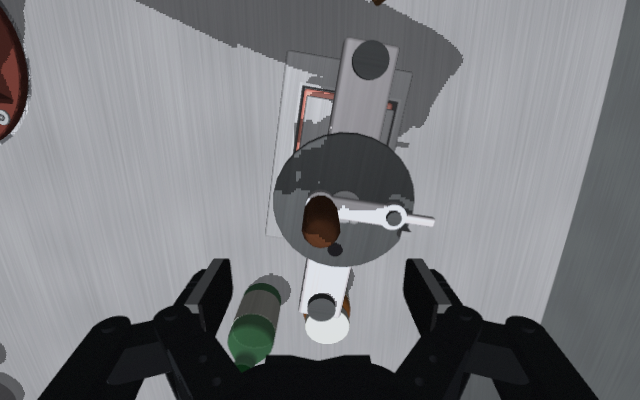

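The wrist view shows the knob at (321,235) for its top, centred between the fingers, with the boss at (394,217) and the wheel centred near (344,200). I'll check these positions.

```bash
python3 - <<'E'
from h import *
T=np.load("w1.npz")["T"]
for u,v,z in((321,232,.267),(394,217,.219),(344,200,.203)):print(atz("wrist",u,v,z,T).round(4))
E
python3 -m inch '0.001 0 0.03 0 0 0; 0.001 0 0.06 0 0 0; 0.001 0 0.074 0 0 0; 0.001 0 0.074 0 0 0'
python3 -m inch '0 0 0 0 0 0;0 0 0 0 0 0;0 0 0 0 0 0;0 0 0 0 0 0;0 0 0 0 0 0;0 0 0 0 0 0;0 0 0 0 0 0;0 0 0 0 0 0' 0 50
```

```text
[ 0.5362 -0.1402  0.267 ]
[ 0.5947 -0.1493  0.219 ]
[ 0.556  -0.1404  0.203 ]
t: 2.2
ee_pos: [0.5331, -0.1419, 0.2368]
eef_rot: [0.708, 0.707, -0.0, -0.001]
wrist_force: [-0.0, -0.8, 0.7]
opening: 0.0854
finger_force: 0.0
t: 3.2
ee_pos: [0.5352, -0.1414, 0.2382]
eef_rot: [0.707, 0.707, 0.001, 0.002]
wrist_force: [5.6, -0.1, 1.8]
opening: 0.0246
finger_force: 49.0
```

```bash
python3 -m inch '0.008 0.003 0 0 0 0; 0.015 0.006 0 0 0 0; 0.022 0.0095 0 0 0 0; 0.0285 0.014 0 0 0 0; 0.0345 0.019 0 0 0 0; 0.0395 0.025 0 0 0 0; 0.044 0.032 0 0 0 0; 0.0475 0.039 0 0 0 0; 0.05 0.0465 0 0 0 0; 0.051 0.054 0 0 0 0; 0.0515 0.062 0 0 0 0; 0.051 0.07 0 0 0 0'
```

```text
t: 4.7
ee_pos: [0.6041, -0.0913, 0.2382]
eef_rot: [0.707, 0.707, -0.001, 0.001]
wrist_force: [-1.7, -8.9, 8.2]
opening: 0.0243
finger_force: 49.8
```

```bash
python3 -m inch '-0.003 0.0075 0 0 0 0; -0.0055 0.015 0 0 0 0; -0.009 0.022 0 0 0 0; -0.0135 0.0285 0 0 0 0; -0.0185 0.0345 0 0 0 0; -0.0245 0.0395 0 0 0 0; -0.031 0.044 0 0 0 0; -0.038 0.047 0 0 0 0; -0.0455 0.0495 0 0 0 0; -0.0535 0.051 0 0 0 0; -0.061 0.0515 0 0 0 0; -0.069 0.051 0 0 0 0'
python3 -m inch '0 0 0 0 0 0; 0 0 0 0 0 0;0 0 0 0 0 0'
python3 - <<'E'
from h import *
s=arm.observe();T=pose("wrist",s);im,d=arm.camera("wrist");i2,_=arm.camera("side")
cv2.imwrite("pics/w2.png",np.hstack([im[60:360,150:550,::-1],cv2.resize(i2[200:400,240:507,::-1],(400,300))]));print(T[:3,3])
E
```

```text
t: 6.2
ee_pos: [0.6542, -0.1587, 0.2382]
eef_rot: [0.707, 0.707, -0.0, -0.001]
wrist_force: [-5.1, 0.7, 10.2]
opening: 0.0247
finger_force: 50.1
t: 6.58
ee_pos: [0.6542, -0.1594, 0.2383]
eef_rot: [0.707, 0.707, -0.001, 0.0]
wrist_force: [-5.5, -1.1, 9.5]
opening: 0.0245
finger_force: 50.1
[ 0.65475209 -0.07649542  0.3693728 ]
```

View pics/w2.png

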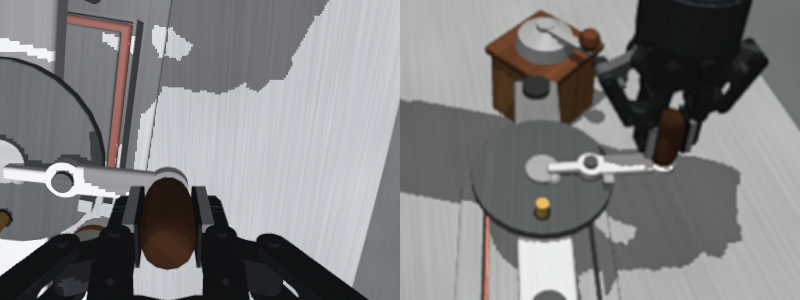

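The crank is in line with the wheel radius, with the knob at (0.654,-0.159), 100 mm from the axis. The next rows are for winding.

```bash
python3 - <<'E'
import numpy as np
r=.0995
for a in np.arange(8,201,8):
    t=np.radians(-8-a);p=r*np.array([np.cos(t),np.sin(t)])-.0995*np.array([np.cos(np.radians(-8)),np.sin(np.radians(-8))])
    print(a,"%.4f %.4f"%(p[1],p[0]))
E
```

```text
8 -0.0136 -0.0029
16 -0.0266 -0.0076
24 -0.0389 -0.0142
32 -0.0501 -0.0223
40 -0.0601 -0.0320
48 -0.0686 -0.0429
56 -0.0756 -0.0549
64 -0.0808 -0.0678
72 -0.0841 -0.0813
80 -0.0856 -0.0951
88 -0.0851 -0.1089
96 -0.0827 -0.1226
104 -0.0784 -0.1358
112 -0.0723 -0.1483
120 -0.0646 -0.1598
128 -0.0553 -0.1701
136 -0.0446 -0.1790
144 -0.0329 -0.1864
152 -0.0202 -0.1920
160 -0.0068 -0.1959
168 0.0069 -0.1978
176 0.0208 -0.1978
184 0.0345 -0.1959
192 0.0479 -0.1920
200 0.0606 -0.1864
```

```bash
python3 -m inch '-0.0135 -0.004 -0.001 0 0 0; -0.0265 -0.0085 -0.001 0 0 0; -0.039 -0.015 -0.001 0 0 0; -0.050 -0.023 -0.001 0 0 0; -0.060 -0.033 -0.001 0 0 0; -0.0685 -0.044 -0.001 0 0 0'
```

```text
t: 7.42
ee_pos: [0.6104, -0.2281, 0.2384]
eef_rot: [0.707, 0.707, 0.0, -0.0]
wrist_force: [1.1, 2.9, 5.5]
opening: 0.0248
finger_force: 49.7
```

```bash
python3 -m inch '-0.007 -0.012 0 0 0 0; -0.012 -0.025 0 0 0 0; -0.0155 -0.0385 0 0 0 0; -0.017 -0.052 0 0 0 0; -0.0165 -0.066 0 0 0 0; -0.014 -0.0795 0 0 0 0; -0.010 -0.093 0 0 0 0; -0.0035 -0.1055 0 0 0 0; 0.004 -0.117 0 0 0 0; 0.0135 -0.127 0 0 0 0; 0.024 -0.136 0 0 0 0; 0.0355 -0.1435 0 0 0 0'
```

```text
t: 8.93
ee_pos: [0.4671, -0.1923, 0.2383]
eef_rot: [0.707, 0.707, 0.0, 0.0]
wrist_force: [5.8, -0.5, 1.3]
opening: 0.0245
finger_force: 49.5
```

```bash
python3 -m inch '0.0125 -0.0055 0 0 0 0; 0.026 -0.009 0 0 0 0; 0.040 -0.011 0 0 0 0; 0.0535 -0.011 0 0 0 0; 0.0675 -0.009 0 0 0 0; 0.0745 -0.0075 0 0 0 0; 0.079 -0.006 0 0 0 0; 0.0805 -0.0055 0 0 0 0; 0.0805 -0.0055 0 0 0 0; 0.0805 -0.0055 0 0 0 0'
```

```text
t: 10.18
ee_pos: [0.461, -0.1112, 0.2382]
eef_rot: [0.707, 0.707, -0.001, -0.001]
wrist_force: [-6.1, -1.1, 6.8]
opening: 0.0244
finger_force: 50.1
```

```bash
python3 -m inch '0.001 0.0015 0 0 0 0; 0.002 0.002 0 0 0 0; 0.003 0.002 0 0 0 0; 0.003 0.002 0 0 0 0'; python3 -m inch '0.0015 0.0005 0 0 0 0; 0.003 0.001 0 0 0 0; 0.003 0.001 0 0 0 0'
```

```text
t: 10.68
ee_pos: [0.4614, -0.1103, 0.2382]
eef_rot: [0.708, 0.707, -0.004, -0.001]
wrist_force: [-15.7, -12.9, 9.0]
opening: 0.0246
finger_force: 50.4
t: 11.05
ee_pos: [0.4618, -0.1095, 0.2382]
eef_rot: [0.708, 0.706, -0.006, 0.0]
wrist_force: [-21.7, -25.0, 7.4]
opening: 0.0246
finger_force: 50.5
```

```bash
python3 -m inch '-0.0015 -0.0015 0 0 0 0; -0.003 -0.003 0 0 0 0; -0.003 -0.003 0 0 0 0'; python3 -m inch '0 0 0 0 0 0;0 0 0 0 0 0;0 0 0 0 0 0;0 0 0 0 0 0;0 0 0 0 0 0;0 0 0 0 0 0' 70; python3 -m inch '0 0 -0.02 0 0 0; 0 0 -0.05 0 0 0; 0 0 -0.09 0 0 0; -0.04 0 -0.12 0 0 0; -0.08 0 -0.12 0 0 0; -0.12 0 -0.12 0 0 0;-0.12 0 -0.12 0 0 0;-0.12 0 -0.12 0 0 0'
python3 - <<'E'
from h import *
for n in("side","top"):
    im,d=arm.camera(n);cv2.imwrite(f"pics/{n}9.png",im[:,:,::-1])
a=cv2.imread("pics/side9.png")[200:400,240:507];b=cv2.imread("pics/top9.png")[140:300,340:553]
z=lambda i:cv2.resize(i,(400,300));cv2.imwrite("pics/c9.png",np.hstack([z(a),z(b)]))
E
```

```text
t: 11.42
ee_pos: [0.4611, -0.1105, 0.2382]
eef_rot: [0.708, 0.707, -0.002, 0.001]
wrist_force: [-5.7, -12.2, 2.3]
opening: 0.0248
finger_force: 50.1
t: 12.18
ee_pos: [0.4618, -0.1087, 0.2383]
eef_rot: [0.707, 0.707, -0.0, 0.0]
wrist_force: [-0.6, 0.5, -0.9]
opening: 0.06
finger_force: 0.0
t: 13.18
ee_pos: [0.4617, -0.2284, 0.3583]
eef_rot: [0.707, 0.707, 0.0, -0.0]
wrist_force: [-0.5, 1.5, 0.2]
opening: 0.06
finger_force: 0.0
```

View pics/c9.png

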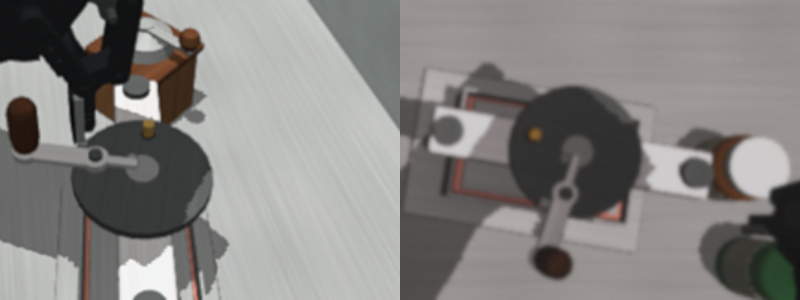

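The final view shows the crank straight out along the wheel's radius (left crop: knob (23,125), boss (95,155), hub (143,168)) and the gripper clear of it. The wheel is at its stop.

```bash
python3 -c "from plant import arm;print(arm.finish_job())"
```

```text
the job is handed in; nothing more can be done
None
```

The crank is swung out at its stop, the wheel is wound clockwise about 190° to its hard stop, and the knob is released with the gripper clear; I handed the job in at about 13 s, without checking the pressing plate itself on camera.

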